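# Move the charged battery from the charger to the label printer

### The job

Pinch the two sprung tabs of the battery pack together to free it from the charger, lift it out, and seat it in the open battery bay on top of the label printer so that it is locked in, with both tabs sprung back out and holding it. Do not yank or force the pack, and press it down against the bay's sprung contact plate gently, just far enough to latch. Let go of it, and leave the other things on the counter where they are.

Things in the scene. Friction and masses are not known exactly. Their poses are not given: they have to be found in the camera images.
- pack_centre (a point): Centre, half-way up, of the grey battery pack, 50 (own x) x 33 (own y) x 78 mm high (own z, up), 0.14 to 0.27 kg, snapped upright into the charger. On its +y and -y sides are black sprung tabs, 58 mm over both heads at rest, 48 mm fully pinched. Heads: 22 mm wide along x, 11 to 37 mm above this point. A pinched pack is held and carried by its tabs.
- pack_foot (a point): Centre of the pack's underside. The lowest 36 mm (50 x 44 mm) go into a pocket. Each tab's stem runs down to a barb, ramped below, flat on top 25 mm above this point; it catches under the pocket's ledge until that tab is pinched in by 3 mm or more. The pack fits either way round (half turn about z).
- tab_left (a joint): Inward travel of the tab on the pack's +y side, in m: 0 sprung out, 0.005 fully pinched (hard stop). Its spring takes 3.6 N at the start and 9.6 N fully pinched.
- tab_right (a joint): The same for the tab on the pack's -y side.
- charger_mouth (a point): Centre of the mouth of the charger's pocket, level with its rim, 48 mm above the counter. The charger is a low white block about 105 x 90 mm, fixed; its x, y axes are the pack's at the start. The seated pack's centre is 3 mm above this point; once pinched it slides straight up, free after 36 mm. Keep the force between them under 40 N, also while the closing jaws drag on the pack.
- printer_deck (a point): Centre of the label printer's top, 88 mm above the counter. The printer is a white box 160 (x) x 130 (y) x 88 mm, fixed, label slot in its -x face. The black battery bay, a pocket like the charger's, stands in it, centred on this point with the same axes. The bay is clamped at a height that is not measured: its rim is 2 to 18 mm above this point, so the depth has to be felt.
- plate (a joint): Travel of the steel contact plate in the bay, m: 0 up, 0.012 bottomed. Spring: 4 N to start, then 2 N per mm. The pack's foot meets it 32 mm below the rim; 3 mm farther (10 N) the barbs are under the ledge. Go 2 to 3 mm past that (14 to 16 N), as letting go may draw the pack up a little; beyond 8.5 mm (21 N) the contacts bend. Latched, it reads 0.003. Not latched, it pushes the pack up.
- printer_slot (a point): Label slot in the middle of the printer's -x face, 30 mm above the counter. Of the bay: its throat is 54 (printer's x) x 48 mm (y), widened by 2.5 mm a side over the top 5 mm as a lead-in; the ledge's underside is 10 mm below the rim. The pack goes in upright with its own x along the printer's x, tabs kept pinched. Never force it against the bay with 40 N.
- pot_at (a point): Bystander: clear round tub 94 mm wide, 62 mm high, with a white shell inside; point at its centre.
- shell_at (a point): Bystander: small white sea shell, 34 mm wide, 28 mm high; its centre.
- tape_at (a point): Bystander: spare roll of tape lying flat, 92 mm across, 24 mm high; its centre.
- phone_at (a point): Bystander: black phone lying flat, 150 x 74 x 9 mm; its centre.
- knife_at (a point): Bystander: grey box knife, 125 x 20 x 14 mm; its centre.

How it is judged:
By the outcome, as a careful person would: the job done as asked, in the order asked, and still so for the second after the job is handed in, with the robot touching nothing.
It also fails if it takes over 58 s, if anything falls off the work surface, if the arm or the gripper's body presses on something with over 40 N, if the wrist force passes 120 N, or if a joint passes its speed limit or range.

### The arm

A 6-joint arm with a two-finger parallel gripper is mounted at the origin on the work surface. World frame = base frame: x ahead of the robot, y to its left, z up, the work surface at z = 0. Lengths are in m, angles in rad, forces in N, time in s.
With the tool pointing down it reaches from about 0.35 to 0.975 m from the base axis. Payload 4.9 kg.
Tool frame: the origin (TCP) lies on the centre line of the jaws, within the pads' length; the fingertips stand ctrl.tcp_to_tips ahead of it and the grasp point (between the pads) lies 3 mm ahead of it (ctrl.tcp_to_tips is the distance from the TCP to the fingertips, in m); z points along the fingers, y is the direction in which the jaws open and shut (so a half turn about z gives the same grasp; the last joint's range is limited). The gripper opens to 85 mm and grips with 20 to 120 N. Pads are 22 mm wide; open, the fingers measure 114 mm over their backs; the gripper's body (76 mm by 85 mm) begins 54 mm behind the grasp point. The pads swing forward as they close: fully open they stand 13 mm farther back than shut.
Start: joints at [-1.322, 0.053, 1.613, -0, 1.476, -0.119], TCP at [0.225, -0.583, 0.253] pointing down, gripper open.
Joint ranges: [-3.01, 3.01], [-1.01, 2.22], [0.06, 2.58], [-1.02, 4.17], [0.09, 2.62], [-3.14, 3.14]. Speed limits (rad/s): [2.57, 2.57, 3.14, 3.14, 3.14, 3.14].

### API

Orientations are given as a rotation vector (axis times angle).
In Python, from station import ctrl, vision gives the robot as it stands.
- The arm moves only by the tool jog_arm, never from a script. Its argument "deltas" is a list of rows, each a list of 7 numbers: the turn, a rotation vector about the tool's x, y, z in rad, then the shift along the tool's x, y, z in cm, then the opening, from 0 (shut) to 1 (fully open). A call has 1 to 12 rows; each row shifts and turns the commanded pose from where the row before left it, along the tool's axes as they then stand; what a row does not reach is not made up. A row lasts 1/12 s, in which the tool goes at most 41.7 mm and 7.16 degrees, less where a joint would pass 70% of its speed; a pose out of reach is approached as far as the arm can. A call with a gripper value outside its range is refused whole. The fingers move at their own pace and stop on an object; "grip_force" is the grip in N (left out, the last holds). Time passes only in rows, so rows that do not move let the fingers close. It gives the time, the measured TCP pose, the force and the opening at its end, in the units of the state.
- ctrl.get_obs(): the state, without advancing time (a new reading comes with each control period).
- vision.get_image(name): name is "scene" or "top" or "wrist"; returns (picture, depth): 384x512x3 uint8, red, green, blue; 384x512 float32, m along the optical axis (not along the pixel's ray), 0 where there is no reading.
- vision.calibration(name): a dict with "fx", "fy", "cx", "cy" (pixels), "rvec" (rotation vector, rad) and "tvec" (3), from world to camera coordinates, as OpenCV has them; the wrist camera has in their place "hand_eye" (4x4, takes a point from camera to tool coordinates, whose origin is the TCP and whose axes are the flange's). Camera axes: x right, y down, z forward; pixel columns grow to the right and rows downward; lengths in m; the calibration is good to about 2 mm. A picture is of the moment at which its call begins: read the wrist's pose just before it. calibration takes no time and is no camera call.
- ctrl.finish_job(): hands the job in, once; it reports no verdict.
The state is a dict: "t": time; "q": joint angles; "dq": joint speeds; "effort": joint torques, N m; "tool_pos": TCP position; "tool_rot": TCP orientation; "contact_force": force on the tool from outside, world axes, zero at the start; "wrist_torque": the same for the moment, N m; "opening": finger opening in m.
Only numpy, scipy, OpenCV 4.12 (cv2) and the standard library are available. Lean on these libraries where they do the work, as an engineer would, in place of code of your own. Each camera call takes 0.05 s, during which the arm holds its last target. There are 200 camera calls.

## Working session

There is one attempt and no reset: what is moved stays moved. The work goes in short steps, Python scripts to look and compute and a tool call to move; the robot and the scene stay as the last step left them, time stands still between calls to the robot, and variables do not carry over. Pictures are saved under pics/ and viewed, about 8 in all and at most 12, crops included, and the job is handed in when it is done.

Besides the shell and the picture viewer there is one more tool, called as name([rows], argument=value, ...), one row to a line, values as JSON. jog_arm: Moves the arm, as the interface text tells. Its arguments: {"type":"object","properties":{"deltas":{"type":"array"},"grip_force":{"type":"number"}},"required":["deltas"]}

```bash
ls; mkdir -p pics; cat > h.py <<'E'
import numpy as np,cv2
from station import ctrl,vision
from scipy.spatial.transform import Rotation as R
def T_wc(name,obs=None):
    c=vision.calibration(name)
    K=(c['fx'],c['fy'],c['cx'],c['cy'])
    if name=='wrist':
        o=obs or ctrl.get_obs(); T=np.eye(4);T[:3,:3]=R.from_rotvec(o['tool_rot']).as_matrix();T[:3,3]=o['tool_pos']
        return K,T@np.array(c['hand_eye'])
    T=np.eye(4);T[:3,:3]=R.from_rotvec(np.ravel(c['rvec'])).as_matrix();T[:3,3]=np.ravel(c['tvec'])
    return K,np.linalg.inv(T)
def cloud(depth,K,T):
    v,u=np.mgrid[:depth.shape[0],:depth.shape[1]]
    p=np.stack([(u-K[2])/K[0]*depth,(v-K[3])/K[1]*depth,depth],-1)
    return p@T[:3,:3].T+T[:3,3]
def ray(uv,z,K,T):
    uv=np.atleast_2d(np.asarray(uv,float));d=np.c_[(uv[:,0]-K[2])/K[0],(uv[:,1]-K[3])/K[1],np.ones(len(uv))]@T[:3,:3].T
    return T[:3,3]+d*((z-T[2,3])/d[:,2])[:,None]
def snap(name,tag):
    o=ctrl.get_obs();im,d=vision.get_image(name);K,T=T_wc(name,o)
    np.savez(f'pics/{tag}.npz',im=im,d=d,K=K,T=T);cv2.imwrite(f'pics/{tag}.png',im[:,:,::-1]);return im,d,K,T
E
python3 - <<'E'
from h import *
o=ctrl.get_obs();print({k:np.round(v,3) for k,v in o.items()},ctrl.tcp_to_tips)
a=snap('scene','s0');b=snap('top','t0')
cv2.imwrite('pics/both0.png',cv2.resize(np.vstack([a[0],b[0]])[:,:,::-1],(450,675))[:600] if 0 else cv2.resize(np.hstack([a[0],b[0]])[:,:,::-1],(800,300)))
for n in ('scene','top'):K,T=T_wc(n);print(n,K,T.round(3))
E
```

```text
pics
{'t': np.float64(0.0), 'q': array([-1.322,  0.053,  1.614, -0.   ,  1.476, -0.119]), 'dq': array([ 0.001,  0.001,  0.   ,  0.001, -0.   , -0.002]), 'effort': array([ 1.0000e-03, -3.9368e+01, -3.7017e+01, -0.0000e+00,  7.0000e-03,
       -0.0000e+00]), 'tool_pos': array([ 0.225, -0.583,  0.252]), 'tool_rot': array([-3.087, -0.574,  0.   ]), 'contact_force': array([ 0.062, -0.225,  0.024]), 'wrist_torque': array([-0.037,  0.045,  0.035]), 'opening': np.float64(0.085)} 0.022
scene (411.04201910605593, 411.04201910605593, 257.29632016550266, 194.9643082061084) [[ 0.812  0.409 -0.417  0.906]
 [ 0.584 -0.555  0.593 -0.446]
 [ 0.011 -0.724 -0.689  0.631]
 [ 0.     0.     0.     1.   ]]
top (390.81458472222363, 390.81458472222363, 255.2381338392981, 195.02008365831708) [[-0.018 -0.988  0.154  0.459]
 [-1.     0.019  0.003 -0.012]
 [-0.006 -0.154 -0.988  0.817]
 [ 0.     0.     0.     1.   ]]
```

View pics/t0.png

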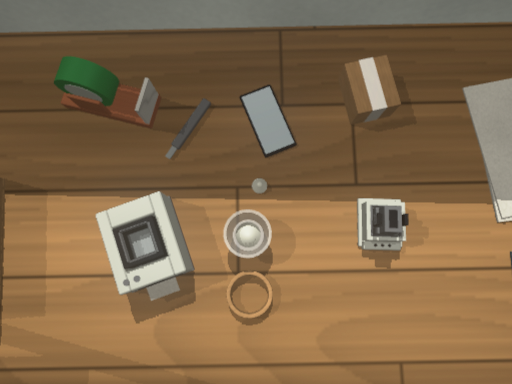

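View pics/s0.png

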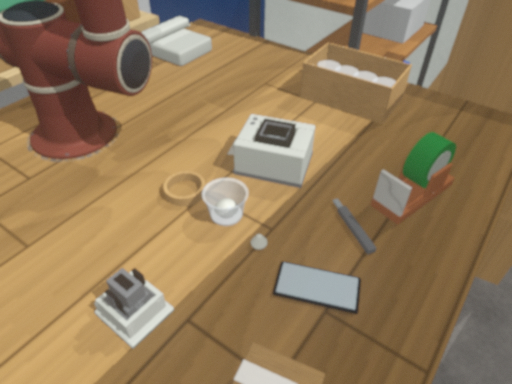

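The top view shows the pack in its charger at about (385,222), with a tab at (405,220). The printer bay is at about (141,242). The tub (248,233), shell (260,186), tape (250,295), phone (268,120) and knife (188,130) all lie between or beyond them. The scene view agrees.

```bash
python3 - <<'E'
from h import *
f=np.load('pics/t0.npz');d=f['d'];P=cloud(d,f['K'],f['T']);ok=d>0
def reg(name,u0,u1,v0,v1,z0,z1):
    m=np.zeros_like(ok);m[v0:v1,u0:u1]=1;m&=ok&(P[...,2]>z0)&(P[...,2]<z1)
    q=P[m]
    if len(q)<8:print(name,len(q));return
    r=cv2.minAreaRect((q[:,:2]*1000).astype(np.float32));print(name,len(q),'c',np.round(r[0],1),'sz',np.round(r[1],1),'ang',round(r[2],1),'z',q[:,2].mean().round(4),'med',np.median(q[:,:2],0).round(4))
reg('charger rim',340,420,185,260,.043,.053)
reg('charger all',340,420,185,260,.03,.055)
reg('packtop',340,420,185,260,.082,.1)
reg('tabs',340,420,185,260,.06,.082)
reg('printer top',85,205,180,305,.083,.0895)
reg('bayrim',85,205,180,305,.0905,.12)
for n,z in(('pot',.05),('shell',.012),('tape',.012)):
    pass
m=ok&(P[...,2]>.008);m[:, :]=m
print('pot',np.median(P[205:262,220:275][ok[205:262,220:275]],0))
q=P[185:262,340:425,2];print((q[::5,::5]*1000).astype(int))
q=P[205:275:4,105:175:5,2];print((q*1000).astype(int))
c1=cv2.resize(f['im'][180:264,335:425],None,fx=4.4,fy=4.4,interpolation=2);c2=cv2.resize(f['im'][185:269,95:185],None,fx=4.4,fy=4.4,interpolation=2)
cv2.imwrite('pics/c0.png',np.hstack([c1,c2])[:,:,::-1])
E
```

```text
charger rim 655 c [ 522.8 -265.1] sz [77.6 75.4] ang 88.5 z 0.0469 med [ 0.5133 -0.2495]
charger all 806 c [ 522.5 -265.4] sz [77.3 76.2] ang 87.6 z 0.0455 med [ 0.5133 -0.2451]
packtop 597 c [ 522.8 -265.2] sz [60.2 49. ] ang 89.0 z 0.0886 med [ 0.5224 -0.2642]
tabs 160 c [ 517.5 -262.2] sz [61.  44.8] ang 65.8 z 0.0731 med [ 0.5191 -0.2491]
printer top 3885 c [488.5 206.6] sz [159.9 130. ] ang 18.9 z 0.0867 med [0.4859 0.204 ]
bayrim 1048 c [486.2 206.2] sz [138.4 106.3] ang 11.4 z 0.0972 med [0.4877 0.2091]
pot [0.50496278 0.00851776 0.00419948]
[[ -1   0  -1   0   0   0   0  -1   0  -1  -2  -1   0   0  -3   0   0]
 [ -1   1  -1   0  -4  -2   0   1   1   0  -1  -2  -2  -2   1  -2  -1]
 [ -2   0  -1   0   0   0   0   0   0  -1  -2   0   0   0  -1   0  -2]
 [ -2   0  -3  -1  12  12   8   9  11  11   8   8   8  -1  -1   0   0]
 [  3   1   0   0  11  37  46  48  47  46  43  45  46  -2   0  -1  -3]
 [  0   0   0   0   6  40  48  52  62  87  88  90  89  -1   0   0   0]
 [  0  -1  -1   2   7  37  47  78  85  90  92  88  88  84   0   0   0]
 [ -1  -1  -1  -1  12  37  44  73  87  89  91  8
[... 954 characters left out ...]
6  99  98  97  95  81  62  12  97  98  86  87  87]
 [ 85  88 100  99  79  59  69  67  66  96  97  74  89  88]
 [ 87  86  98  96  60  67  68  66  64  66 100  82  87  87]
 [ 86  87  86  96  89  10  66  67  65  65  98  92  85  85]
 [ 89  85  87  98  94   9  66  65  65  65  97  97  86  87]
 [  0  87  88  97  98  54  65  67  65  65  96  97  74  89]
 [  0  83 816  97  97  61  68  68  67  10  99  97  84  85]
 [ -2  86  86  86  96  88  10   9  96  95  99  75  11  87]
 [  0  86  84  88  99  95  99  99  99  65  84  86  88  86]
 [  0   0  87  85  96  97  95  60  84  87  87  85  86  86]
 [  1  -1  83  85  84  53  87  88  88  89  86  87  85  86]
 [  0   0  87  88  88  88  87  87  88  86  86  88  88  87]]
```

View pics/c0.png

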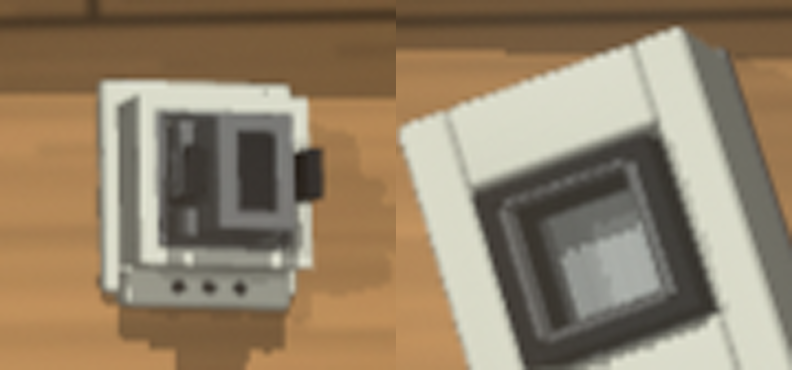

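jog_arm([
  [0,0,0,2.6,-1.3,0,1],
  [0,0,0,2.6,-1.3,0,1],
  [0,0,0,2.6,-1.3,0,1],
  [0,0,0,2.6,-1.3,0,1],
  [0,0,0,2.6,-1.3,0,1],
  [0,0,0,2.6,-1.3,0,1],
  [0,0,0,2.6,-1.3,0,1],
  [0,0,0,2.6,-1.3,0,1],
  [0,0,0,2.6,-1.3,0,1],
  [0,0,0,2.6,-1.3,0,1],
  [0,0,0,2.6,-1.3,0,1],
  [0,0,0,2.6,-1.3,0,1],
], grip_force=20)

```text
t: 1.1
tool_pos: [0.4603, -0.324, 0.2528]
tool_rot: [-3.088, -0.574, 0.001]
contact_force: [0.8, -0.4, 0.2]
opening: 0.0855
```

jog_arm([
  [0,0,0,2.6,-1.3,0,1],
  [0,0,0,2.6,-1.3,0,1],
  [0,0,0,2.6,-1.3,0,1],
  [0,0,0.1,0,0,0,1],
  [0,0,0.1,0,0,0,1],
  [0,0,0.1,0,0,0,1],
  [0,0,0.08,0,0,0,1],
  [0,0,0,0,0,0,1],
  [0,0,0,0,0,0,1],
])

```text
t: 1.85
tool_pos: [0.5183, -0.2608, 0.2528]
tool_rot: [-3.141, 0.016, 0.001]
contact_force: [0.1, 0.7, -0.1]
opening: 0.0857
```

```bash
python3 - <<'E'
from h import *
im,d,K,T=snap('wrist','w1');o=ctrl.get_obs()
print(o['t'],o['tool_pos'].round(4),o['tool_rot'].round(4),R.from_rotvec(o['tool_rot']).as_matrix().round(3),o['contact_force'].round(2));print(K,T.round(3))
P=cloud(d,K,T);ok=d>0
for a,b in((.04,.055),(.082,.1),(.06,.1)):
    m=ok&(P[...,2]>a)&(P[...,2]<b)&(np.hypot(P[...,0]-.52,P[...,1]+.265)<.07);q=P[m];print(a,m.sum())
    if len(q)>10:print(cv2.minAreaRect((q[:,:2]*1000).astype(np.float32)),q.mean(0).round(4))
E
```

```text
1.9 [ 0.5183 -0.2609  0.2529] [-3.1412e+00  1.6200e-02  9.0000e-04] [[ 1.    -0.01  -0.001]
 [-0.01  -1.     0.   ]
 [-0.001 -0.    -1.   ]] [-0.7  -1.38  0.23]
(274.6940356470417, 274.6940356470417, 257.461813252914, 193.30489481988621) [[-0.01  -0.96  -0.281  0.589]
 [-1.     0.01   0.002 -0.262]
 [ 0.001  0.281 -0.96   0.372]
 [ 0.     0.     0.     1.   ]]
0.04 1735
((522.63525390625, -265.1415100097656), (76.19904327392578, 76.18902587890625), 87.34233856201172) [ 0.5317 -0.2646  0.0467]
0.082 1736
((522.6845703125, -265.51300048828125), (58.84433364868164, 50.10049057006836), 87.55220794677734) [ 0.5239 -0.2653  0.0886]
0.06 2007
((522.734130859375, -265.31341552734375), (59.40667724609375, 50.168880462646484), 87.70814514160156) [ 0.525  -0.2654  0.086 ]
```

View pics/w1.png

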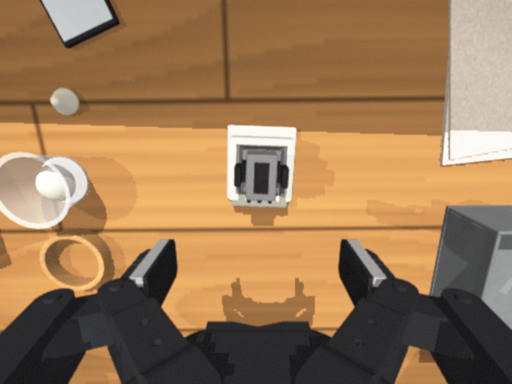

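The wrist view shows the pack centred at about (262,177), tabs left and right at (239,175) and (284,175), so the jaws line up with the tabs. The depth fit puts the centre at (522.7, -265.4) mm, yaw -2.4°.

jog_arm([
  [0,0,0.031,0.44,0.45,0,1],
  [0,0,0,0,0,1.5,1],
  [0,0,0,0,0,1.5,1],
  [0,0,0,0,0,1.5,1],
  [0,0,0,0,0,1.5,1],
  [0,0,0,0,0,1.5,1],
  [0,0,0,0,0,1.5,1],
  [0,0,0,0,0,1.5,1],
  [0,0,0,0,0,1.5,1],
  [0,0,0,0,0,1.5,1],
  [0,0,0,0,0,1.0,1],
  [0,0,0,0,0,0,1],
])

```text
t: 2.9
tool_pos: [0.5213, -0.2646, 0.1054]
tool_rot: [-3.138, 0.067, 0.007]
contact_force: [0.3, 0.4, -0.2]
opening: 0.0852
```

jog_arm([
  [0,0,0,0,0,1,1],
  [0,0,0,0,0,0.9,1],
  [0,0,0,0,0,0.5,1],
  [0,0,0,0,0,0,0.85],
  [0,0,0,0,0,0,0.76],
  [0,0,0,0,0,0,0.76],
  [0,0,0,0,0,0,0.76],
])

```text
t: 3.48
tool_pos: [0.5233, -0.2658, 0.085]
tool_rot: [3.14, -0.068, 0.002]
contact_force: [-0.1, -0.5, 0.3]
opening: 0.0651
```

```bash
python3 - <<'E'
from h import *
im,d,K,T=snap('wrist','w2');o=ctrl.get_obs();print(o['t'],o['tool_pos'].round(4),o['tool_rot'].round(4),o['opening'],o['contact_force'].round(2))
P=cloud(d,K,T);ok=d>0
m=ok&(P[...,2]>.083)&(P[...,2]<.097)&(abs(P[...,0]-.522)<.027)&(abs(P[...,1]+.265)<.0315);q=P[m];print(cv2.minAreaRect((q[:,:2]*1000).astype(np.float32)),q.mean(0))
E
```

```text
3.5333 [ 0.5232 -0.2658  0.085 ] [ 3.1402e+00 -6.7700e-02  1.5000e-03] 0.0654583330457299 [-0.23  0.42  0.84]
((523.2803344726562, -264.1141052246094), (61.75364303588867, 50.70703887939453), 88.57789611816406) [ 0.52555413 -0.2638483   0.08863422]
```

View pics/w2.png

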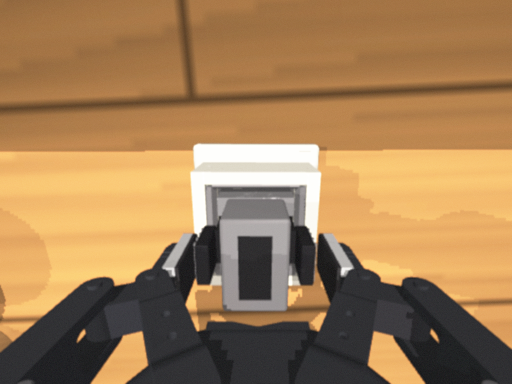

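jog_arm([
  [0,0,0,0,0,0.3,0.76],
  [0,0,0,0,0,0.2,0.74],
  [0,0,0,0,0,0,0.72],
  [0,0,0,0,0,0,0.7],
  [0,0,0,0,0,0,0.69],
  [0,0,0,0,0,0,0.69],
], grip_force=20)

```text
t: 4.03
tool_pos: [0.5227, -0.2653, 0.0792]
tool_rot: [-3.14, 0.068, 0.001]
contact_force: [-0.8, 0.4, 0.1]
opening: 0.059
```

jog_arm([
  [0,0,0,0,0,-0.03,0.67],
  [0,0,0,0,0,-0.03,0.65],
  [0,0,0,0,0,-0.03,0.63],
  [0,0,0,0,0,-0.03,0.61],
  [0,0,0,0,0,0,0.61],
])

```text
t: 4.45
tool_pos: [0.5229, -0.2656, 0.0805]
tool_rot: [3.141, -0.068, 0.0]
contact_force: [-0.8, 0.1, -0.5]
opening: 0.0521
```

jog_arm([
  [0,0,0,0,0,-0.03,0.59],
  [0,0,0,0,0,-0.03,0.57],
  [0,0,0,0,0,-0.03,0.55],
  [0,0,0,0,0,0,0.5],
  [0,0,0,0,0,0,0.45],
  [0,0,0,0,0,0,0.45],
])

```text
t: 4.95
tool_pos: [0.5231, -0.2657, 0.082]
tool_rot: [3.141, -0.068, 0.001]
contact_force: [-0.5, 1.0, 4.4]
opening: 0.0452
```

jog_arm([
  [0,0,0,0,0,-0.05,0.4],
  [0,0,0,0,0,-0.1,0.4],
  [0,0,0,0,0,-0.15,0.4],
  [0,0,0,0,0,0,0.4],
], grip_force=35)

```text
t: 5.28
tool_pos: [0.5225, -0.2653, 0.0838]
tool_rot: [-3.14, 0.068, 0.001]
contact_force: [0.4, 0.8, -2.0]
opening: 0.043
```

```bash
python3 - <<'E'
from h import *
im,d,K,T=snap('wrist','w3');o=ctrl.get_obs();print(o['t'],o['tool_pos'].round(4),o['opening'],o['contact_force'].round(2))
P=cloud(d,K,T);m=(d>0)&(P[...,2]>.083)&(P[...,2]<.105)&(abs(P[...,0]-.522)<.02)&(abs(P[...,1]+.265)<.013);print(m.sum(),np.median(P[m],0))
E
```

```text
5.3333 [ 0.5225 -0.2653  0.0837] 0.043368165241766926 [ 0.73  0.18 -2.25]
4178 [ 0.52366515 -0.26501144  0.09045654]
```

View pics/w3.png

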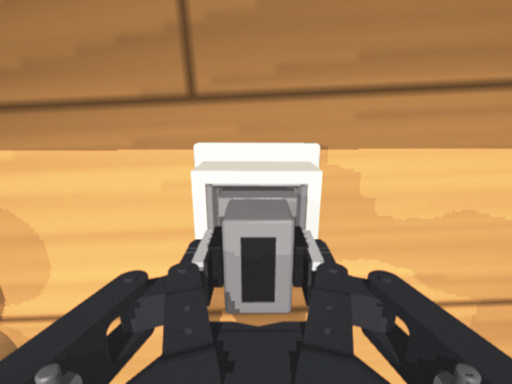

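The pack fills about (223–293, 200–312) with both pads on the tab heads. Its top has risen by about 2 mm and the load is about 2 N, so it is unlatched and I'm lifting it.

jog_arm([
  [0,0,0,0,0,-0.3,0.4],
  [0,0,0,0,0,-0.4,0.4],
  [0,0,0,0,0,-0.4,0.4],
  [0,0,0,0,0,-0.4,0.4],
  [0,0,0,0,0,-0.4,0.4],
  [0,0,0,0,0,-0.4,0.4],
])

```text
t: 5.83
tool_pos: [0.523, -0.2656, 0.1081]
tool_rot: [3.141, -0.068, 0.001]
contact_force: [0.6, -0.3, -2.4]
opening: 0.0428
```

jog_arm([
  [0,0,0,0,0,-0.5,0.4],
  [0,0,0,0,0,-0.8,0.4],
  [0,0,0,0,0,-1.2,0.4],
  [0,0,0,0,0,-1.5,0.4],
  [0,0,0,0,0,-1.5,0.4],
  [0,0,0,0,0,-1.5,0.4],
  [0,0,0,0,0,-1.5,0.4],
  [0,0,0,0,0,-1.5,0.4],
  [0,0,0,0,0,-1,0.4],
  [0,0,0,0,0,0,0.4],
])

```text
t: 6.67
tool_pos: [0.5242, -0.2665, 0.2215]
tool_rot: [3.137, -0.068, 0.008]
contact_force: [-0.0, -0.1, -1.8]
opening: 0.0431
```

jog_arm([
  [0,0,0,-0.2,-1.5,0,0.4],
  [0,0,0,-0.3,-2.4,0,0.4],
  [0,0,0,-0.3,-2.4,0,0.4],
  [0,0,0,-0.3,-2.4,0,0.4],
  [0,0,0,-0.3,-2.4,0,0.4],
  [0,0,0,-0.3,-2.4,0,0.4],
  [0,0,0,-0.3,-2.4,0,0.4],
  [0,0,0,-0.3,-2.4,0,0.4],
  [0,0,0,-0.3,-2.4,0,0.4],
  [0,0,0,-0.3,-2.4,0,0.4],
  [0,0,0,-0.3,-2.4,0,0.4],
  [0,0,0,-0.3,-2.4,0,0.4],
])

```text
t: 7.67
tool_pos: [0.4985, 0.0166, 0.2159]
tool_rot: [-3.14, 0.067, 0.004]
contact_force: [1.4, -0.5, -2.5]
opening: 0.043
```

jog_arm([
  [0,0,0,-0.3,-2.4,0,0.4],
  [0,0,0,-0.3,-2.4,0,0.4],
  [0,0,0,-0.3,-2.4,0,0.4],
  [0,0,0,-0.3,-2.4,0,0.4],
  [0,0,-0.06,-0.3,-2.4,0,0.4],
  [0,0,-0.06,-0.3,-2.0,0,0.4],
  [0,0,-0.06,0,0,0,0.4],
  [0,0,-0.06,0,0,0,0.4],
  [0,0,-0.06,0,0,0,0.4],
  [0,0,-0.06,0,0,0,0.4],
  [0,0,-0.013,0,0,0,0.4],
  [0,0,0,0,0,0,0.4],
])

```text
t: 8.67
tool_pos: [0.4858, 0.1555, 0.2163]
tool_rot: [-3.099, -0.515, 0.003]
contact_force: [0.0, 0.3, -1.5]
opening: 0.0432
```

```bash
python3 - <<'E'
from h import *
im,d,K,T=snap('wrist','w4');o=ctrl.get_obs();print(o['t'],o['tool_pos'].round(4),o['tool_rot'].round(4),o['opening'],o['contact_force'].round(2))
P=cloud(d,K,T);ok=d>0
def rep(n,m):
    q=P[m];print(n,len(q));
    if len(q)>20:r=cv2.minAreaRect((q[:,:2]*1000).astype(np.float32));print(np.round(r[0],1),np.round(r[1],1),round(r[2],1),np.median(q,0).round(4))
z=P[...,2];near=np.hypot(P[...,0]-.488,P[...,1]-.207)<.05
rep('printer',ok&(z>.082)&(z<.091)&(np.hypot(P[...,0]-.488,P[...,1]-.207)<.12))
rep('rim',ok&(z>.0925)&(z<.105)&near)
rep('plate',ok&(z>.055)&(z<.075)&near)
rep('packtop',ok&(z>.21)&(z<.25)&near)
E
```

```text
8.7167 [0.486  0.1554 0.2165] [-3.0991e+00 -5.1420e-01  2.5000e-03] 0.04321443124817152 [ 0.58 -0.18 -1.44]
printer 12691
[490.  207.1] [158.2 129.2] 19.1 [0.5293 0.2257 0.0868]
rim 3467
[488.6 207.3] [76.  76.2] 18.9 [0.4984 0.2204 0.0979]
plate 2286
[495.  205.7] [65.7 69.2] 19.0 [0.4885 0.209  0.0662]
packtop 6424
[480.6 181.8] [44.8 56.3] 18.0 [0.4859 0.1754 0.2234]
```

View pics/w4.png

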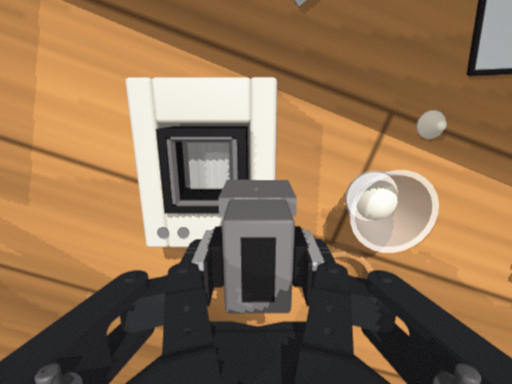

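The wrist view shows the bay at (205,170) and the pack in hand at (259,250). The bay fit is (488.6, 207.3), yaw 18.9°, rim near 98–99 mm, and it agrees with the top camera. I'm moving over the bay and checking the pack's offset in the hand.

jog_arm([
  [0,0,0,0.4,-0.9,0,0.4],
  [0,0,0,0.5,-1.3,0,0.4],
  [0,0,0,0.5,-1.3,0,0.4],
  [0,0,0,0.5,-1.3,0,0.4],
  [0,0,0,0,0,1.0,0.4],
  [0,0,0,0,0,1.0,0.4],
  [0,0,0,0,0,0.8,0.4],
  [0,0,0,0,0,0,0.4],
  [0,0,0,0,0,0,0.4],
])

```text
t: 9.47
tool_pos: [0.4885, 0.2061, 0.1878]
tool_rot: [3.099, 0.514, -0.004]
contact_force: [-0.4, -0.4, -1.2]
opening: 0.043
```

```bash
python3 - <<'E'
from h import *
f=np.load('pics/w4.npz');P=cloud(f['d'],f['K'],f['T']);tp=np.array([.486,.1554,.2165])
a=np.radians(18.84);M=np.array([[np.cos(a),np.sin(a)],[np.sin(a),-np.cos(a)]])
L=(P[...,:2]-tp[:2])@M  # tool-frame xy
m=(f['d']>0)&(P[...,2]>.217)&(P[...,2]<.232)&(abs(L[...,1])<.0175)&(abs(L[...,0])<.04)
print('pack top in tool xy mm',cv2.minAreaRect((L[m]*1000).astype(np.float32)),np.median(P[m][:,2]))
q=P[m];A=np.c_[L[m],np.ones(len(q))];print('tilt',np.linalg.lstsq(A,q[:,2],rcond=None)[0], np.percentile(L[m]*1000,[1,99],axis=0))
o=ctrl.get_obs();print(o['t'],o['tool_pos'].round(4),R.from_rotvec(o['tool_rot']).as_matrix().round(4),o['contact_force'].round(2))
im,d,K,T=snap('scene','s5');im2,d2,K2,T2=snap('top','t5')
cv2.imwrite('pics/c5.png',np.hstack([cv2.resize(im[60:220,190:350],(400,400)),cv2.resize(im2[160:320,60:220],(400,400))])[:,:,::-1])
E
```

```text
pack top in tool xy mm ((-0.07602119445800781, 0.01145172119140625), (50.886016845703125, 34.97639846801758), 0.041861508041620255) 0.22272502258229732
tilt [-0.01767039 -0.00472614  0.22262295] [[-23.89180995 -16.80820006]
 [ 24.83507584  16.67063104]]
9.4667 [0.4885 0.2061 0.1878] [[ 9.464e-01  3.230e-01 -2.700e-03]
 [ 3.230e-01 -9.464e-01 -8.000e-04]
 [-2.900e-03 -1.000e-04 -1.000e+00]] [-0.37 -0.36 -1.24]
```

View pics/c5.png

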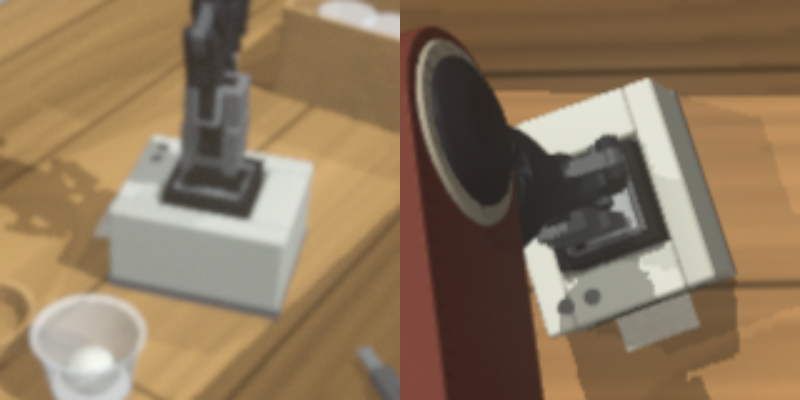

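The pack is centred in the jaws to 0.1 mm, and both views show it just above the bay. I'm lowering it in steps and watching the force.

jog_arm([
  [0,0,0,0.03,-0.1,0.4,0.4],
  [0,0,0,0,0,0.4,0.4],
  [0,0,0,0,0,0.4,0.4],
  [0,0,0,0,0,0.3,0.4],
  [0,0,0,0,0,0.2,0.4],
  [0,0,0,0,0,0.2,0.4],
  [0,0,0,0,0,0,0.4],
])

```text
t: 10.15
tool_pos: [0.4889, 0.2077, 0.1698]
tool_rot: [3.099, 0.516, -0.002]
contact_force: [-1.0, -0.8, -1.7]
opening: 0.0429
```

jog_arm([
  [0,0,0,0,0,0.2,0.4],
  [0,0,0,0,0,0.2,0.4],
  [0,0,0,0,0,0.2,0.4],
  [0,0,0,0,0,0.2,0.4],
  [0,0,0,0,0,0,0.4],
])

```text
t: 10.57
tool_pos: [0.4889, 0.2077, 0.1618]
tool_rot: [3.099, 0.516, -0.001]
contact_force: [0.2, -0.5, -1.4]
opening: 0.043
```

jog_arm([
  [0,0,0,0,0,0.3,0.4],
  [0,0,0,0,0,0.3,0.4],
  [0,0,0,0,0,0.3,0.4],
  [0,0,0,0,0,0.3,0.4],
  [0,0,0,0,0,0,0.4],
])

```text
t: 10.98
tool_pos: [0.4887, 0.2076, 0.1494]
tool_rot: [3.099, 0.516, -0.003]
contact_force: [-0.2, 0.1, -1.2]
opening: 0.0429
```

jog_arm([
  [0,0,0,0,0,0.2,0.4],
  [0,0,0,0,0,0.2,0.4],
  [0,0,0,0,0,0.1,0.4],
  [0,0,0,0,0,0,0.4],
])

```text
t: 11.32
tool_pos: [0.4891, 0.2077, 0.1451]
tool_rot: [3.099, 0.516, -0.001]
contact_force: [0.5, 0.2, -2.6]
opening: 0.043
```

jog_arm([
  [0,0,0,0,0,0.1,0.4],
  [0,0,0,0,0,0.1,0.4],
  [0,0,0,0,0,0.1,0.4],
  [0,0,0,0,0,0,0.4],
], grip_force=45)

```text
t: 11.65
tool_pos: [0.4891, 0.2077, 0.1422]
tool_rot: [3.099, 0.516, -0.0]
contact_force: [-0.5, 0.8, -1.7]
opening: 0.0411
```

jog_arm([
  [0,0,0,0,0,0.1,0.4],
  [0,0,0,0,0,0.1,0.4],
  [0,0,0,0,0,0,0.4],
])

```text
t: 11.9
tool_pos: [0.4891, 0.2078, 0.1401]
tool_rot: [-3.099, -0.516, 0.001]
contact_force: [-1.2, -0.1, -2.2]
opening: 0.041
```

jog_arm([
  [0,0,0,0,0,0.1,0.4],
  [0,0,0,0,0,0,0.4],
])

```text
t: 12.07
tool_pos: [0.4891, 0.2078, 0.1392]
tool_rot: [-3.099, -0.516, 0.0]
contact_force: [-0.6, -0.8, -2.7]
opening: 0.0414
```

jog_arm([
  [0,0,0,0,0,0.1,0.4],
  [0,0,0,0,0,0,0.4],
])

```text
t: 12.23
tool_pos: [0.4894, 0.2079, 0.1388]
tool_rot: [-3.099, -0.516, -0.001]
contact_force: [1.0, 0.6, -0.9]
opening: 0.0413
```

jog_arm([
  [0,0,0,0,0,0.1,0.4],
  [0,0,0,0,0,0,0.4],
])

```text
t: 12.4
tool_pos: [0.4895, 0.208, 0.1381]
tool_rot: [-3.099, -0.516, -0.001]
contact_force: [-2.9, 0.5, 2.6]
opening: 0.0413
```

jog_arm([
  [0,0,0,0,0,0.1,0.4],
  [0,0,0,0,0,0.1,0.4],
  [0,0,0,0,0,0,0.4],
])

```text
t: 12.65
tool_pos: [0.4895, 0.208, 0.1363]
tool_rot: [-3.099, -0.516, -0.001]
contact_force: [-3.6, -0.4, 6.3]
opening: 0.0412
```

jog_arm([
  [0,0,0,0,0,0.1,0.4],
  [0,0,0,0,0,0,0.4],
  [0,0,0,0,0,0,0.4],
])

```text
t: 12.9
tool_pos: [0.4896, 0.208, 0.1357]
tool_rot: [-3.099, -0.516, -0.001]
contact_force: [-4.4, -0.8, 7.9]
opening: 0.0413
```

jog_arm([
  [0,0,0,-0.08,0,0,0.4],
  [0,0,0,0,0,0,0.4],
  [0,0,0,0,0,0,0.4],
])

```text
t: 13.15
tool_pos: [0.4894, 0.2079, 0.136]
tool_rot: [-3.098, -0.516, -0.004]
contact_force: [-1.8, 0.5, 6.5]
opening: 0.0412
```

jog_arm([
  [0,0,0,0,0,0.1,0.4],
  [0,0,0,0,0,0,0.4],
  [0,0,0,0,0,0,0.4],
])

```text
t: 13.4
tool_pos: [0.4894, 0.208, 0.1353]
tool_rot: [-3.098, -0.516, -0.004]
contact_force: [-3.5, 0.4, 8.2]
opening: 0.0412
```

jog_arm([
  [0,0,0,-0.05,0,0.1,0.4],
  [0,0,0,0,0,0.05,0.4],
  [0,0,0,0,0,0,0.4],
  [0,0,0,0,0,0,0.4],
])

```text
t: 13.73
tool_pos: [0.4894, 0.208, 0.1344]
tool_rot: [-3.098, -0.516, -0.006]
contact_force: [-3.0, 1.0, 10.4]
opening: 0.0416
```

jog_arm([
  [0,0,0,0,0,0.1,0.4],
  [0,0,0,0,0,0,0.4],
  [0,0,0,0,0,0,0.4],
])

```text
t: 13.98
tool_pos: [0.4894, 0.208, 0.1337]
tool_rot: [-3.098, -0.516, -0.006]
contact_force: [-3.3, 1.0, 10.9]
opening: 0.0413
```

jog_arm([
  [0,0,0,0,0,0.1,0.4],
  [0,0,0,0,0,0.05,0.4],
  [0,0,0,0,0,0,0.4],
  [0,0,0,0,0,0,0.4],
])

```text
t: 14.32
tool_pos: [0.4895, 0.208, 0.1326]
tool_rot: [-3.098, -0.516, -0.006]
contact_force: [-5.2, -0.2, 12.9]
opening: 0.041
```

jog_arm([
  [0,0,0,0,0,0,0.52],
  [0,0,0,0,0,0.02,0.55],
  [0,0,0,0,0,0.03,0.58],
  [0,0,0,0,0,0.03,0.6],
  [0,0,0,0,0,0,0.6],
])

```text
t: 14.73
tool_pos: [0.4895, 0.2079, 0.1312]
tool_rot: [-3.098, -0.516, -0.006]
contact_force: [-3.2, 0.3, 9.1]
opening: 0.0514
```

jog_arm([
  [0,0,0,0,0,0.1,0.6],
  [0,0,0,0,0,0,0.6],
])

```text
t: 14.9
tool_pos: [0.4896, 0.208, 0.1304]
tool_rot: [-3.098, -0.516, -0.006]
contact_force: [-3.1, 0.1, 12.8]
opening: 0.051
```

jog_arm([
  [0,0,0,0,0,0.04,0.62],
  [0,0,0,0,0,0.04,0.64],
  [0,0,0,0,0,0.03,0.66],
  [0,0,0,0,0,0,0.66],
])

```text
t: 15.23
tool_pos: [0.4897, 0.208, 0.1284]
tool_rot: [-3.098, -0.515, -0.008]
contact_force: [0.4, 0.8, 5.6]
opening: 0.0565
```

jog_arm([
  [0,0,0,0,0,0,0.69],
  [0,0,0,0,0,0,0.72],
  [0,0,0,0,0,0,0.8],
  [0,0,0,0,0,0,0.9],
  [0,0,0,0,0,0,1],
  [0,0,0,0,0,0,1],
  [0,0,0,0,0,0,1],
])

```text
t: 15.82
tool_pos: [0.4879, 0.2073, 0.1263]
tool_rot: [3.099, 0.516, -0.0]
contact_force: [0.2, 0.3, -0.2]
opening: 0.0856
```

```bash
python3 - <<'E'
from h import *
im,d,K,T=snap('wrist','w6');o=ctrl.get_obs();print(o['t'],o['tool_pos'].round(4),o['opening'],o['contact_force'].round(2))
P=cloud(d,K,T);L=(P[...,:2]-[.4886,.2071])@np.array([[.946,.324],[.324,-.946]]);ok=d>0;z=P[...,2]
m=ok&(abs(L[...,0])<.02)&(abs(L[...,1])<.012);print('top z',np.median(z[m]))
m=ok&(abs(L[...,0])<.045)&(abs(L[...,1])<.045)&(abs(z-.0985)<.006)&((abs(L[...,0])>.029)|(abs(L[...,1])>.033));print('rim z',np.median(z[m]),m.sum())
m=ok&(z>.12)&(z<.15)&(abs(L[...,0])<.03)&(abs(L[...,1])<.034);print(cv2.minAreaRect((L[m]*1000).astype(np.float32)))
E
```

```text
15.8667 [0.4879 0.2073 0.1264] 0.08552372030635651 [ 0.69 -0.85 -0.1 ]
top z 0.18132399308213543
rim z 0.09815291687357602 3560
((1.0713367462158203, -0.6265239715576172), (50.78654861450195, 60.03834915161133), 0.08058400452136993)
```

View pics/w6.png

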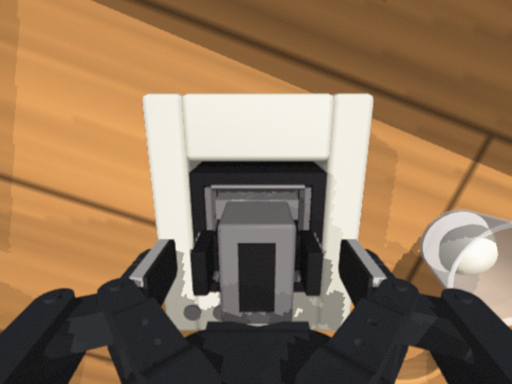

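Both tabs are back out at (204,262) and (310,262), and the fingers are clear. I'm backing straight up and checking the seated height, which should be rim + 43 mm.

jog_arm([
  [0,0,0,0,0,-0.8,1],
  [0,0,0,0,0,-1.5,1],
  [0,0,0,0,0,-1.5,1],
  [0,0,0,0,0,-1.5,1],
  [0,0,0,0,0,-1.5,1],
  [0,0,0,0,0,-1.5,1],
  [0,0,0,0,0,-1.5,1],
  [0,0,0,0,0,-1.5,1],
  [0,0,0,0,0,-1.5,1],
  [0,0,0,0,0,0,1],
  [0,0,0,0,0,0,1],
])

```text
t: 16.78
tool_pos: [0.4885, 0.2075, 0.2559]
tool_rot: [-3.099, -0.516, -0.004]
contact_force: [0.8, 0.9, 0.6]
opening: 0.0855
```

```bash
python3 - <<'E'
from h import *
im,d,K,T=snap('wrist','w7');o=ctrl.get_obs();print(o['t'],o['tool_pos'].round(4),o['opening'],o['contact_force'].round(2))
P=cloud(d,K,T);L=(P[...,:2]-[.4886,.2071])@np.array([[.946,.324],[.324,-.946]]);ok=d>0;z=P[...,2]
m=ok&(abs(L[...,0])<.022)&(abs(L[...,1])<.014)&(z<.16);print('top z',np.median(z[m]),m.sum());A=np.c_[L[m],np.ones(m.sum())];print('tilt',np.linalg.lstsq(A,z[m],rcond=None)[0].round(4))
m=ok&(abs(L[...,0])<.038)&(abs(L[...,1])<.038)&(abs(z-.0985)<.006)&((abs(L[...,0])>.031)|(abs(L[...,1])>.034));print('rim z',np.median(z[m]),m.sum())
m=ok&(z>.11)&(z<.16)&(abs(L[...,0])<.03)&(abs(L[...,1])<.034);print(cv2.minAreaRect((L[m]*1000).astype(np.float32)))
s=snap('scene','s7')[0];cv2.imwrite('pics/c7.png',np.hstack([cv2.resize(im[60:300,120:440],(480,360)),cv2.resize(s[90:210,200:340],(320,360))])[:,:,::-1])
E
```

```text
16.8333 [0.4879 0.2074 0.2545] 0.08538352246601835 [-0.16 -1.13 -1.01]
top z 0.1416800818775436 1495
tilt [ 0.0021 -0.0048  0.1417]
rim z 0.09826759262281592 1113
((1.2409000396728516, -0.5612888336181641), (49.5501594543457, 59.75615310668945), 0.32388249039649963)
```

View pics/c7.png

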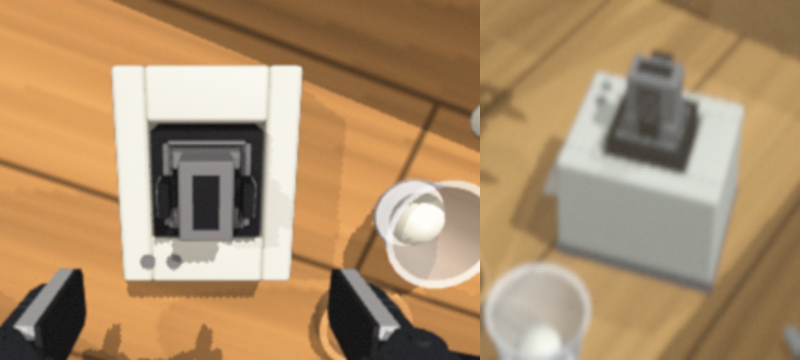

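Pack top minus rim is 43.4 mm against 43.0 expected when latched, where an unlatched pack would read about 46. The pack is upright, the span over the tabs is 59.8 mm, and the gripper is clear, so I'm handing in.

```bash
python3 -c "
from station import ctrl
print(ctrl.finish_job(),ctrl.get_obs()['t'])"
```

```text
the job is handed in; nothing more can be done
the job is handed in; nothing more can be done
```

The battery pack is out of the charger and seated in the printer's bay. My last checks say it is locked in, and I handed the job in at about 17 s of the 58 s allowed.

I pinched the tabs, lifted the pack out with about 2 N of load, carried it over the tub and lowered it upright into the bay. The plate met it with the TCP at about 138 mm. I pressed to about 15 N and eased the jaws open while following down.

**Last checks:**
- **Seated height:** the pack's top stands 43.4 mm above the bay's rim; 43 is expected when latched, and about 46 if it were not.
- **Tabs and tilt:** both tabs are out, measuring about 60 mm across in the depth image against 58 mm nominal. The pack's tilt is under 0.3°.
- **Gripper:** it is open, about 13 cm above the grasp height and touching nothing.

**What was off:**
- **Side force:** I felt a side force of 3 to 5 N while pressing, which did not go away when I shifted the tool slightly.
- **Force during release:** the force dipped to about 9 N early in the release, so I pressed another 1 mm before opening fully.
- **Offset in the bay:** the pack sits about 1 mm off the bay centre I measured, within its clearance.
- **Not checked:** I did not measure the other things on the counter again. The arm passed well above them and I felt no unexpected contact.

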